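# Unfold the handwheel handle and clamp the board

## Task

Clamp the pale board in the green bench clamp so that it can be planed: fold the red handle on the handwheel out until it stands straight up, then turn the wheel clockwise with it until the sprung yellow pad pushes the board squarely against the dark fence and the pad's spring gap is about half closed (a squeeze of about 20 N, never more than 40 N). Let go, leaving the handle standing and the board clamped, and leave the screwdriver, the glue bottle and the offcut where they are.

Things in the scene. Friction and masses are not known exactly. Their poses are not given: they have to be found in the camera images.
- clamp: Green bench clamp, fixed to the bench. Bed 200 x 370 x 30 mm (local x -100 to 100, y -60 to 310 mm); gear housing 100 x 100 mm, 95 mm high, under the wheel. Origin on the bench under the wheel's axis; z up; +y is the clamping direction, from wheel to jaw, board and fence.
- crank_axis (a point): Point on the vertical wheel axis at the height of the folding pin, 147 mm over the bench. Aluminium wheel: rim of 62 mm mean radius, 14 mm bar, top 20 mm below this point; hub and three spokes are no higher. Only the handle and its two pin lugs (24 mm wide overall, to 151 mm over the bench) stand above the rim.
- wheel (a joint): Handwheel turn, rad, 0 to 6.6, growing clockwise from above; self-locking. Moves the jaw 15 mm per rad towards the fence. Friction 0.5 N m: 6 to 8 N at the handle running free; clamping force F adds 0.015 m x F (20 N adds about 5 N at the handle). At 0 the folding pin lies 62 mm from the axis along the clamp's local +x; at w it lies along that direction turned clockwise by w.
- handle (a joint): Fold angle of the handle, rad, starting at 0 to 0.15: 0 = folded, level across the wheel, from its pin at the rim to just past the centre; 1.57 = standing straight up at the rim (firm stop). It swings about a level pin tangent to the rim, stiff (0.2 N m), and stays where it is left.
- grip (a point): On the red handle's axis, 47 mm from the folding pin, mid-length of its sleeve. The sleeve is round, 20 mm diameter, from 20 to 74 mm from the pin, and spins freely on its own axis; the neck nearer the pin is 12 mm thick. Folded, the axis is level with 20 mm between it and the rim top. Local x points from the handle's tip to the pin.
- jaw: Grey carriage 110 x 25 x 50 mm sliding along the clamp's y, with a yellow sprung pad 110 x 12 x 46 mm on two brass pins before it. Origin: bottom middle of its back face, 75 mm from the wheel axis at wheel = 0. Unloaded gap carriage to pad 22 mm (pad face 59 mm ahead of origin); the pad yields 1 mm per 2 N (20 N: 10 mm), hard stop at 22 mm.
- board: Pale loose board 160 x 60 x 28 mm (x, y, z), 190 g, flat on the bed between pad and fence, 60 mm along the clamping direction, not quite square. Origin: centre of its underside. Beyond it is the fixed dark wooden fence, 190 mm long, 45 mm high; the gap to it is set differently each time (some 5 to 45 mm) and is not measured.
- screwdriver: Loose screwdriver on the bench, not to be disturbed; origin at its underside.
- glue: Loose white glue bottle, 60 mm diameter, 150 mm high, upright on the bench, not to be disturbed; origin at centre of its underside.
- offcut: Loose brown offcut 110 x 45 x 22 mm on the bench, not to be disturbed; origin at centre of its underside.
Not all that is in view belongs to the job. What is shaped like the board but turquoise is not meant.

How it is judged:
By the outcome, as a careful person would: the job done as asked, in the order asked, and still so for the second after the job is handed in, with the robot touching nothing.
It also fails if it takes over 69 s, if anything falls off the work surface, if the arm or the gripper's body presses on something with over 40 N, if the wrist force passes 120 N, or if a joint passes its speed limit or range.

## Robot

A 7-joint arm with a two-finger parallel gripper is mounted at the origin on the work surface. World frame = base frame: x ahead of the robot, y to its left, z up, the work surface at z = 0. Lengths are in m, angles in rad, forces in N, time in s.
With the tool pointing down it reaches from about 0.425 to 0.925 m from the base axis. Payload 6.8 kg.
Tool frame: the origin (TCP) lies at the very end of the fingers, on their centre line; the grasp point (between the pads) lies 19 mm behind it; z points along the fingers, y is the line along which they close (so a half turn about z gives the same grasp; the last joint's range is limited). The gripper opens to 85 mm and grips with 20 to 120 N. Pads are 22 mm wide; open, the fingers measure 114 mm over their backs; the gripper's body (76 mm by 85 mm) begins 54 mm behind the grasp point. The pads swing forward as they close: fully open they stand 13 mm farther back than shut.
Start: joints at [-1.387, 0.477, 0.022, 1.555, -0.011, 1.109, -0.083], TCP at [0.194, 0.646, 0.231] pointing down, gripper open.
Joint ranges: [-2.96, 2.96], [-0.34, 2.1], [-1.41, 1.46], [0.24, 2.44], [-1.37, 4.51], [0.17, 1.92], [-2.96, 2.96]. Speed limits (rad/s): [2.39, 2.39, 3.14, 3.14, 3.14, 3.14, 3.14].

## Interface

Orientations are given as a unit quaternion [w, x, y, z].
In Python, from station import bot gives the robot as it stands.
- The arm moves only by the tool jog_arm, never from a script. Its argument "motion" is a list of rows, each a list of 7 numbers: the turn, a rotation vector about the tool's x, y, z in rad, then the shift along the tool's x, y, z in mm, then the finger opening in mm, from 0 to 85.4. A call has 1 to 10 rows; each row is the pose to reach, as a shift and turn from the pose commanded when the call began, along the tool's axes at that moment; what a row does not reach only later rows make up. A row lasts 1/8 s, in which the tool goes at most 62.5 mm and 10.7 degrees, less where a joint would pass 70% of its speed; a pose out of reach is approached as far as the arm can. A call with a gripper value outside its range is refused whole. The fingers move at their own pace and stop on an object; "grip_force" is the grip in N (left out, the last holds). Time passes only in rows, so rows that repeat a pose let the fingers close. It gives the time, the measured TCP pose, the force, the opening and the grip force at its end, in the units of the state.
- bot.get_obs(): the state, without advancing time (a new reading comes with each control period).
- bot.read_camera(name): name is "scene" or "top" or "wrist"; returns a dict with "pixels" (420x560x3 uint8, red, green, blue), "camera_matrix" (3x3 intrinsics, pixels), "T" (4x4, takes a point from camera to world coordinates); the wrist camera has in their place "tool_from_camera" (4x4, takes a point from camera to tool coordinates, whose origin is the TCP and whose axes are the flange's). Camera axes: x right, y down, z forward; pixel columns grow to the right and rows downward; lengths in m; the calibration is good to about 2 mm. A picture is of the moment at which its call begins: read the wrist's pose just before it. There is no depth.
- bot.hand_in(): hands the job in; it is judged then, once.
Trained networks look in a picture, given as the dict that the camera call returned (one of the last four; its "shot" number tells which), for a name from the list of things; names that differ only in an ending like _2 or _b are one class to them, and where a whole thing is asked for, a point or a joint stands for the part that bears it (a point fixed in the world has none). Each returns a list of dicts, best first, with "score" (0 to 1); they miss things now and then, are a little off and sometimes report something else, mostly with a low value. They report only what shows in the picture. A call takes as long as a camera call. They do not tell look-alikes from the thing itself.
- bot.spot_in(thing, picture): "xy" ([column, row] in pixels, amid what is visible of it).
- bot.tip_of(thing, picture): "xy" ([column, row] in pixels: a listed point, or the origin of a listed thing).
The state is a dict: "t": time; "q": joint angles; "joint_vel": joint speeds; "joint_torque": joint torques, N m; "eef_pos": TCP position; "tool_rot": TCP orientation; "contact_force": force on the tool from outside, world axes, zero at the start; "torque": the same for the moment, N m; "gripper_width": opening from 0.0 (shut) to 1.0 (fully open); "grasp_force": force on a finger pad.
Only numpy, scipy, OpenCV 4.12 (cv2) and the standard library are available. Lean on these libraries where they do the work, as an engineer would, in place of code of your own. Each camera call takes 0.05 s, during which the arm holds its last target. There are 200 camera calls.

## Working session

There is one attempt and no reset: what is moved stays moved. The work goes in short steps, Python scripts to look and compute and a tool call to move; the robot and the scene stay as the last step left them, time stands still between calls to the robot, and variables do not carry over. Pictures are saved under pics/ and viewed, at most 10 in all, crops included, and the job is handed in when it is done.

Besides the shell and the picture viewer there is one more tool, called after "Request:" in YAML: its name, and indented under it one key for each argument. jog_arm: Moves the arm, as the interface text tells. Its arguments: {"type":"object","properties":{"motion":{"type":"array"},"grip_force":{"type":"number"}},"required":["motion"]}

```bash
mkdir -p pics; cat > h.py <<'E'
import numpy as np, cv2
from station import bot
from scipy.spatial.transform import Rotation as R
def obs():
    o=bot.get_obs(); return o
def rot(o):
    q=o['tool_rot']; return R.from_quat([q[1],q[2],q[3],q[0]])
def camT(p,o=None):
    if 'T' in p: return np.array(p['T'])
    T=np.eye(4); T[:3,:3]=rot(o).as_matrix(); T[:3,3]=o['eef_pos']
    return T@np.array(p['tool_from_camera'])
def ray(p,xy,o=None):
    T=camT(p,o); K=np.array(p['camera_matrix'])
    d=T[:3,:3]@np.linalg.solve(K,[xy[0],xy[1],1.]); return T[:3,3],d/np.linalg.norm(d)
def atz(p,xy,z,o=None):
    c,d=ray(p,xy,o); return c+d*(z-c[2])/d[2]
def proj(p,X,o=None):
    T=np.linalg.inv(camT(p,o)); x=T[:3,:3]@np.array(X)+T[:3,3]; u=np.array(p['camera_matrix'])@x; return u[:2]/u[2]
def save(p,n): cv2.imwrite('pics/'+n,np.ascontiguousarray(p['pixels'][:,:,::-1]))
def tri(rs):
    A=np.zeros((3,3));b=np.zeros(3)
    for c,d in rs:
        M=np.eye(3)-np.outer(d,d);A+=M;b+=M@c
    return np.linalg.solve(A,b)
E
python3 - <<'E'
from h import *
o=obs(); print(o['t'],o['eef_pos'],o['tool_rot'])
for n in ['top','scene','wrist']:
    p=bot.read_camera(n); save(p,n+'0.png')
    for th in ['clamp','crank_axis','handle','grip','jaw','board','glue','screwdriver','offcut']:
        try: print(n,th,[(np.round(r['xy']).astype(int).tolist(),round(r['score'],2)) for r in bot.tip_of(th,p)[:2]])
        except Exception as e: print(n,th,e)
    if n!='wrist': print(np.round(camT(p),3).tolist())
a=cv2.imread('pics/top0.png');b=cv2.imread('pics/scene0.png');
cv2.imwrite('pics/both.png',cv2.resize(np.vstack([a,b]),None,fx=.71,fy=.71))
E
```

```text
0.0 [0.19402187 0.64589691 0.23035444] [-5.99616662e-05  1.45361178e-01  9.89378244e-01 -9.02720473e-04]
top clamp [([326, 210], 0.77)]
top crank_axis [([333, 199], 0.95)]
top handle it knows: board, clamp, crank_axis, glue, grip, jaw, offcut, screwdriver
top grip [([334, 191], 0.63)]
top jaw [([292, 205], 0.65)]
top board [([242, 206], 0.96), ([194, 309], 0.81)]
top glue [([230, 137], 0.93)]
top screwdriver [([315, 142], 0.69)]
top offcut [([381, 226], 0.74), ([325, 211], 0.68)]
[[-0.029, -0.987, 0.16, 0.393], [-1.0, 0.03, 0.001, 0.078], [-0.005, -0.16, -0.987, 1.095], [0.0, 0.0, 0.0, 1.0]]
scene clamp [([258, 265], 0.56)]
scene crank_axis [([255, 219], 0.96), ([290, 240], 0.49)]
scene handle it knows: board, clamp, crank_axis, glue, grip, jaw, offcut, screwdriver
scene grip [([250, 223], 0.6)]
scene jaw [([287, 238], 0.83)]
scene board [([387, 179], 0.84), ([320, 218], 0.81)]
scene glue [([391, 261], 0.71)]
scene screwdriver [([321, 318], 0.87)]
scene offcut [([190, 290], 0.77)]
[[0.67, 0.527, -0.523, 1.019], [0.742, -0.474, 0.473, -0.385], [0.002, -0.705, -0.709, 0.757], [0.0, 0.0, 0.0, 1.0]]
wrist clamp []
wrist crank_axis []
wrist handle it knows: board, clamp, crank_axis, glue, grip, jaw, offcut, screwdriver
wrist grip []
wrist jaw []
wrist board [([76, 334], 0.8)]
wrist glue []
wrist screwdriver []
wrist offcut []
```

View pics/top0.png

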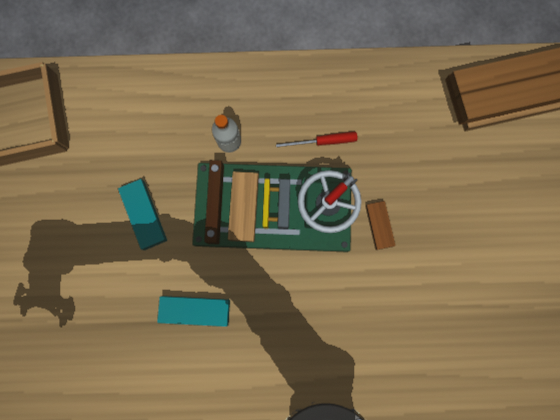

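View pics/scene0.png

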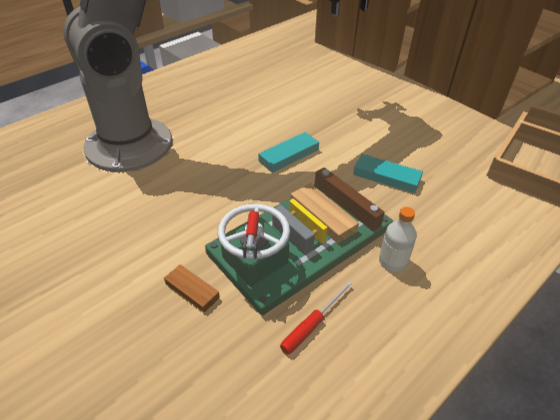

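The top view shows the clamp with the wheel at about (329,202) and the folded handle's pin at the upper right, about (353,181). The jaw is at 284, the pad at 266, the board at 243 and the fence at 214. The clamping direction is image left, which is world +y.

```bash
python3 - <<'E'
from h import *
P={n:bot.read_camera(n) for n in ['top','scene']}
for th in ['crank_axis','grip','jaw','clamp','board']:
    rs={n:bot.tip_of(th,P[n]) for n in P}
    if th=='board': rs['scene']=[r for r in rs['scene'] if r['xy'][0]<350]
    X=tri([ray(P[n],rs[n][0]['xy']) for n in P]); print(th,X.round(4),[np.round(rs[n][0]['xy']-proj(P[n],X),1) for n in P])
p=P['top'];print(proj(p,[.38,-.03,.147]))
c=p['pixels'][150:260,185:405,::-1]; cv2.imwrite('pics/c.png',cv2.resize(c,None,fx=3.6,fy=3.6,interpolation=cv2.INTER_CUBIC))
# green bed
h=cv2.cvtColor(p['pixels'],cv2.COLOR_RGB2HSV)
m=cv2.inRange(h,(60,80,20),(85,255,140)); m[:,:150]=0
m=cv2.morphologyEx(m,cv2.MORPH_CLOSE,np.ones((25,25)))
cs=max(cv2.findContours(m,0,2)[0],key=cv2.contourArea); r=cv2.minAreaRect(cs); bx=cv2.boxPoints(r); print(bx)
B=np.array([atz(p,x,.03) for x in bx]); print(B.round(4),[np.linalg.norm(B[i]-B[i-1]).round(4) for i in range(4)])
E
```

```text
crank_axis [ 0.5632 -0.023   0.1554] [array([-0.3, -0.2]), array([-0.5,  0. ])]
grip [ 0.5733 -0.0335  0.1585] [array([-0.2, -0.1]), array([-0.3,  0. ])]
jaw [0.5696 0.0617 0.0308] [array([0.8, 0.6]), array([ 1.1, -0.1])]
clamp [ 0.5584 -0.0168 -0.0014] [array([1.7, 1.2]), array([ 2.4, -0.2])]
board [0.5223 0.1373 0.2009] [array([-11.2,  -8. ]), array([-13.5,   2.6])]
[339.30630518 285.85383505]
[[193.2542  245.38098]
 [196.1375  162.72574]
 [351.82013 168.15652]
 [348.93683 250.81177]]
[[ 0.4812  0.2924  0.03  ]
 [ 0.6795  0.2859  0.03  ]
 [ 0.6547 -0.0867  0.03  ]
 [ 0.4579 -0.0695  0.03  ]] [np.float64(0.3626), np.float64(0.1983), np.float64(0.3734), np.float64(0.1975)]
```

View pics/c.png

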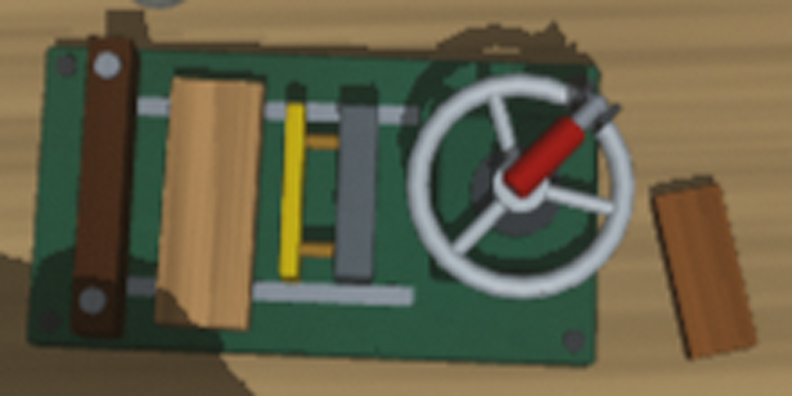

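```bash
cat >> h.py <<'E'
def move(target,yaw=None):
    "rel mm in tool axes to world target, and turn about tool z so tool y has world yaw (deg, mod 180)"
    o=obs(); M=rot(o).as_matrix(); d=M.T@(np.array(target)-o['eef_pos'])*1000
    r=None
    if yaw is not None:
        cur=np.degrees(np.arctan2(M[1,1],M[0,1])); r=-((yaw-cur+90)%180-90); r=round(np.radians(r),3)
    print('shift',d.round(1),'turnz',r,'from',np.round(o['eef_pos'],4)); return d
E
python3 - <<'E'
from h import *
p=bot.read_camera('top'); print(np.round(bot.read_camera('wrist')['tool_from_camera'],3).tolist(), p['camera_matrix'])
a=atz(p,[350.8,180.6],.149);b=atz(p,[329.4,201.4],.120);print(a,b,np.degrees(np.arctan2(*(a-b)[[1,0]])))
move([.565,-.02,.33],43)
E
```

```text
[[0.0, -0.954, -0.298, 0.076], [1.0, 0.0, 0.001, 0.0], [-0.001, -0.298, 0.954, -0.142], [0.0, 0.0, 0.0, 1.0]] [[457.04023829   0.         283.84912991]
 [  0.         457.04023829 207.06822915]
 [  0.           0.           1.        ]]
[ 0.59848846 -0.0647171   0.149     ] [ 0.56021715 -0.02040579  0.12      ] -49.18309796723111
shift [-546.9 -531.6  -98.7] turnz 0.529 from [0.1941 0.6465 0.2313]
```

Request:
jog_arm:
  motion:
    - [0,0,0,0,0,-60,85]
    - [0,0,0.1,-50,-50,-100,85]
    - [0,0,0.15,-100,-97,-100,85]
    - [0,0,0.2,-150,-146,-100,85]
    - [0,0,0.25,-200,-195,-100,85]
    - [0,0,0.3,-250,-243,-100,85]
    - [0,0,0.35,-300,-291,-100,85]
    - [0,0,0.4,-350,-340,-100,85]
    - [0,0,0.45,-400,-389,-100,85]
    - [0,0,0.5,-450,-437,-100,85]

```text
t: 3.3
eef_pos: [0.4644, 0.1606, 0.3317]
tool_rot: [0.0, 0.386, 0.922, 0.001]
contact_force: [0.9, 0.7, 0.5]
gripper_width: 0.995
grasp_force: 0.0
```

```bash
python3 - <<'E'
from h import *
move([.565,-.02,.33],41); print(obs()['t'],obs()['q'])
E
```

```text
shift [-199.3  -55.     1.6] turnz 0.062 from [0.4644 0.1606 0.3317]
3.3 [-0.84709573  0.07116178  0.41555984  1.87308376 -0.03134414  1.20237261
  0.35631751]
```

Request:
jog_arm:
  motion:
    - [0,0,0.03,-50,-14,0,85]
    - [0,0,0.06,-100,-28,0,85]
    - [0,0,0.06,-150,-42,0,85]
    - [0,0,0.06,-199,-55,0,85]
    - [0,0,0.06,-199,-55,0,85]
    - [0,0,0.06,-199,-55,0,85]

```text
t: 4.05
eef_pos: [0.5641, -0.0172, 0.3311]
tool_rot: [-0.0, 0.413, 0.911, 0.0]
contact_force: [0.1, -0.1, 0.3]
gripper_width: 0.995
grasp_force: 0.0
```

```bash
python3 - <<'E'
from h import *
o=obs();p=bot.read_camera('wrist'); save(p,'w1.png')
print(o['t'],o['eef_pos'],o['joint_vel'].round(3) if hasattr(o['joint_vel'],'round') else o['joint_vel'])
for th,z in [('crank_axis',.147),('grip',.147),('jaw',.03)]:
    print(th,[(np.round(r['xy'],1).tolist(),round(r['score'],2),atz(p,r['xy'],z,o).round(4)) for r in bot.tip_of(th,p)[:2]])
E
```

```text
4.05 [ 0.56413017 -0.01724252  0.33111382] [-0.021 -0.008 -0.016  0.006  0.002 -0.     0.002]
crank_axis [([278.6, 189.8], 0.76, array([ 0.5648, -0.0202,  0.147 ]))]
grip [([279.4, 198.4], 0.84, array([ 0.5718, -0.027 ,  0.147 ]))]
jaw [([322.3, 123.4], 0.87, array([0.5664, 0.069 , 0.03  ]))]
```

View pics/w1.png

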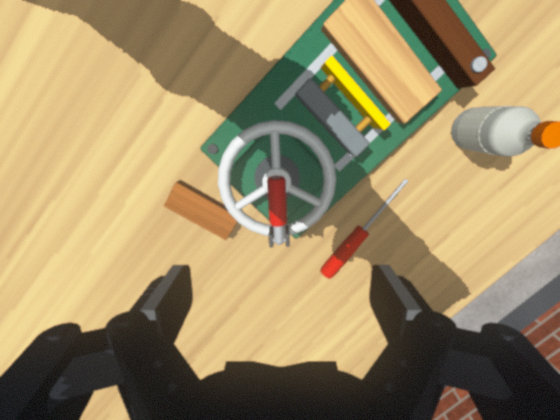

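The wrist view shows the wheel centred at about (277,179). The handle lies nearly vertical in the image, from its tip at (277,180) to its pin at (279,235), so the tool is already lined up with it.

```bash
python3 - <<'E'
from h import *
o=obs();p=bot.read_camera('wrist');im=p['pixels']
h=cv2.cvtColor(im,cv2.COLOR_RGB2HSV)
m=cv2.inRange(h,(0,170,60),(8,255,255))|cv2.inRange(h,(172,170,60),(180,255,255)); m[:,:255]=0;m[:,305:]=0;m[:160]=0;m[250:]=0
ys,xs=np.nonzero(m);print('red',len(xs),xs.mean(),ys.mean(),ys.min(),ys.max())
for y in (185,195,205,215): 
    r=xs[ys==y]; print(y,(r.min(),r.max()) if len(r) else None)
for px,z in [((277.5,179),.12),((279.3,237),.147),((xs.mean(),ys.mean()),.147),((xs.mean(),ys.mean()),.152)]: print(px,atz(p,px,z,o).round(4))
c=np.array([.5625,-.0205]);
for a in (-45,-49):
  pin=c+.062*np.array([np.cos(np.radians(a)),np.sin(np.radians(a))])
  g=c+.015*np.array([np.cos(np.radians(a)),np.sin(np.radians(a))])
  for z in (.147,.154): print(a,z,proj(p,[*pin,.147],o).round(1),proj(p,[*g,z],o).round(1))
print(proj(p,[*c,.12],o))
E
```

```text
red 465 276.53548387096777 204.76774193548388 181 225
185 (np.int64(273), np.int64(281))
195 (np.int64(271), np.int64(282))
205 (np.int64(272), np.int64(283))
215 (np.int64(269), np.int64(282))
(277.5, 179) [ 0.5595 -0.0154  0.12  ]
(279.3, 237) [ 0.6019 -0.0604  0.147 ]
(np.float64(276.53548387096777), np.float64(204.76774193548388)) [ 0.5743 -0.0336  0.147 ]
(np.float64(276.53548387096777), np.float64(204.76774193548388)) [ 0.5734 -0.0324  0.152 ]
-45 0.147 [279.9 241.8] [277.2 202.5]
-45 0.154 [279.9 241.8] [277.1 204.3]
-49 0.147 [276.2 241.9] [276.2 202.5]
-49 0.154 [276.2 241.9] [276.2 204.3]
[276.55529631 183.83395958]
```

```bash
python3 - <<'E'
from h import *
move([.572,-.031,.133],41.2)
E
```

```text
shift [-16.2  -3.7 198.3] turnz 0.002 from [ 0.5641 -0.0165  0.3314]
```

Request:
jog_arm:
  motion:
    - [0,0,0,-16,-4,50,60]
    - [0,0,0,-16,-4,100,60]
    - [0,0,0,-16,-4,140,60]
    - [0,0,0,-16,-4,170,60]
    - [0,0,0,-16,-4,185,60]
    - [0,0,0,-16,-4,193,60]
    - [0,0,0,-16,-4,198,60]
    - [0,0,0,-16,-4,198,60]
  grip_force: 25

```text
t: 5.3
eef_pos: [0.5723, -0.0324, 0.1338]
tool_rot: [0.0, 0.413, 0.911, 0.0]
contact_force: [0.2, 0.3, 1.3]
gripper_width: 0.701
grasp_force: 0.0
```

```bash
python3 - <<'E'
from h import *
o=obs();p=bot.read_camera('wrist'); save(p,'w2.png'); print(o['eef_pos'],o['contact_force'],o['gripper_width'])
E
```

```text
[ 0.57225348 -0.03243015  0.1337857 ] [0.15915355 0.31796187 1.29784277] 0.7014523374267677
```

View pics/w2.png

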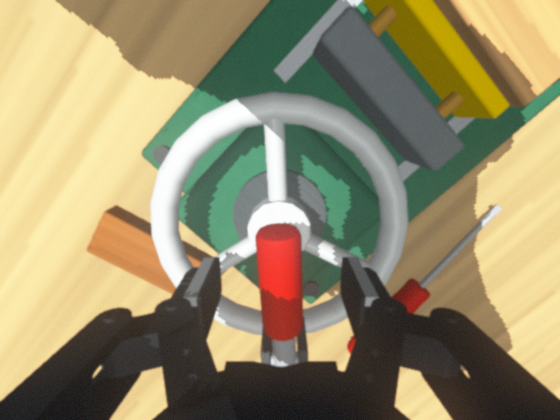

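The red handle sits centred between the fingers, with its sleeve from about (279,230) to (281,335). The rim is centred at about (279,213).

```bash
python3 - <<'E'
from h import *
o=obs();p=bot.read_camera('wrist')
print('c',atz(p,(279.5,213),.12,o), 'tip',atz(p,(279,230),.147,o),'sleeve end',atz(p,(282,337),.147,o), 'ax', [ (r['xy'],atz(p,r['xy'],.147,o)) for t in('crank_axis','grip') for r in bot.tip_of(t,p)[:1]])
# circle fit of rim via projected search
im=cv2.cvtColor(p['pixels'],cv2.COLOR_RGB2GRAY).astype(float); g=cv2.Canny(p['pixels'],60,150); dt=cv2.distanceTransform(255-g,cv2.DIST_L2,5)
best=[]
th=np.radians(np.arange(0,360,3))
for cx in np.arange(.550,.575,.001):
  for cy in np.arange(-.035,-.005,.001):
    s=[]
    for rr in (.069,.055):
      for t in th:
        u=proj(p,[cx+rr*np.cos(t),cy+rr*np.sin(t),.120],o)
        if 0<=u[0]<559 and 0<=u[1]<250: s.append(min(dt[int(round(u[1])),int(round(u[0]))],8))
    best.append((np.mean(s),cx,cy))
print(sorted(best)[:3])
E
```

```text
c [ 0.55527937 -0.01296686  0.12      ] tip [ 0.55463205 -0.01249802  0.147     ] sleeve end [ 0.59371032 -0.05494267  0.147     ] ax [([280.5, 249.7], array([ 0.56148794, -0.01930507,  0.147     ])), ([278.3, 280.9], array([ 0.57132274, -0.03211078,  0.147     ]))]
[(np.float32(0.8308368), np.float64(0.561), np.float64(-0.01999999999999999)), (np.float64(1.0190036700052374), np.float64(0.56), np.float64(-0.01999999999999999)), (np.float32(1.2115368), np.float64(0.561), np.float64(-0.01899999999999999))]
```

Request:
jog_arm:
  motion:
    - [0,0,0,0,0,0,10]
    - [0,0,0,0,0,0,10]
    - [0,0,0,0,0,0,10]
    - [0,0,0,0,0,0,10]
    - [0,0,0,0,0,0,10]
  grip_force: 30

```text
t: 6.12
eef_pos: [0.5722, -0.0322, 0.1335]
tool_rot: [0.0, 0.413, 0.911, 0.0]
contact_force: [1.6, 1.0, 1.5]
gripper_width: 0.226
grasp_force: 29.3
```

Request:
jog_arm:
  motion:
    - [0,0,0,-0.2,0,-5,10]
    - [0,0,0,-1,0,-9.5,10]
    - [0,0,0,-2,0,-14,10]
    - [0,0,0,-3.7,0,-18.3,10]
    - [0,0,0,-5.8,0,-22.5,10]
    - [0,0,0,-8.2,0,-26.5,10]
    - [0,0,0,-11,0,-30.2,10]
    - [0,0,0,-14.2,0,-33.7,10]

```text
t: 7.12
eef_pos: [0.5804, -0.0411, 0.1658]
tool_rot: [-0.002, 0.412, 0.911, 0.0]
contact_force: [2.6, 5.1, -10.0]
gripper_width: 0.222
grasp_force: 29.5
```

Request:
jog_arm:
  motion:
    - [0,0,0,-3.6,0,-3,10]
    - [0,0,0,-7.4,0,-5.8,10]
    - [0,0,0,-11.5,0,-8.2,10]
    - [0,0,0,-15.8,0,-10.1,10]
    - [0,0,0,-20.2,0,-11.6,10]
    - [0,0,0,-24.8,0,-12.6,10]
    - [0,0,0,-29,0,-13.2,10]
    - [0,0,0,-33,0,-13.3,10]
    - [0,0,0,-36,0,-13.3,10]
    - [0,0,0,-36,0,-13.3,10]

```text
t: 8.38
eef_pos: [0.6033, -0.0661, 0.1795]
tool_rot: [-0.003, 0.412, 0.911, 0.002]
contact_force: [-2.4, 8.9, -0.0]
gripper_width: 0.2
grasp_force: 29.4
```

```bash
python3 - <<'E'
from h import *
o=obs();p=bot.read_camera('scene');w=bot.read_camera('wrist'); print(o['eef_pos'],o['contact_force'],o['torque'],o['t'])
a=p['pixels'][110:310,150:350,::-1]; a=cv2.resize(a,(400,400),interpolation=cv2.INTER_CUBIC)
b=cv2.resize(w['pixels'][:,:,::-1],(400,300)); cv2.imwrite('pics/f3.png',np.hstack([a,np.vstack([b,np.zeros((100,400,3),np.uint8)])]))
E
```

```text
[ 0.60331767 -0.06610676  0.17951786] [-2.38561477  8.91612703 -0.02373838] [ 2.29277983  0.59425322 -0.05887643] 8.375
```

View pics/f3.png

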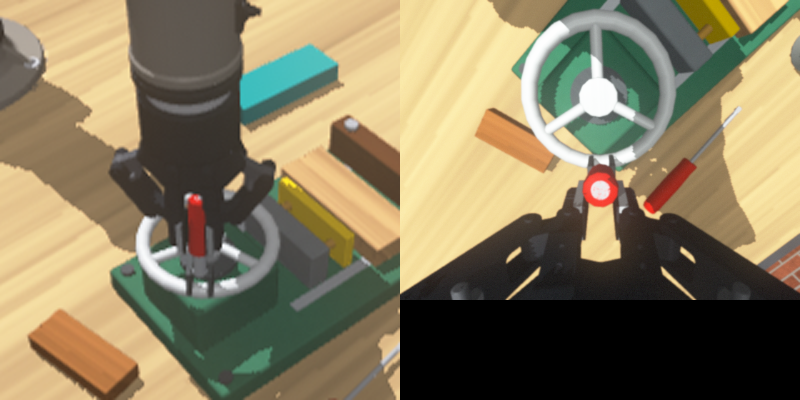

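The handle stands straight up in the grip, within about 1 mm of the predicted pin position. I'll crank next.

Request:
jog_arm:
  motion:
    - [0,0,0,1.6,-3.8,0,10]
    - [0,0,0,2.2,-9.5,0,10]
    - [0,0,0,3.8,-16.9,0,10]
    - [0,0,0,6.5,-24.7,0,10]
    - [0,0,0,10.2,-32.1,0,10]
    - [0,0,0,14.8,-38.9,0,10]
    - [0,0,0,20.3,-45.1,0,10]
    - [0,0,0,26.5,-50.5,0,10]
    - [0,0,0,33.4,-55.1,0,10]
    - [0,0,0,39.1,-58,0,10]
  grip_force: 50

```text
t: 9.72
eef_pos: [0.5386, -0.0822, 0.1824]
tool_rot: [0.005, 0.415, 0.91, 0.0]
contact_force: [7.7, -6.3, 2.0]
gripper_width: 0.112
grasp_force: 5.1
```

```bash
cat >> h.py <<'E'
C=np.array([.561,-.020])
def st():
    o=obs(); v=np.array(o['eef_pos'][:2])-C; a=np.arctan2(v[1],v[0]); u=v/np.linalg.norm(v); t=np.array([u[1],-u[0]])
    w=(-np.radians(3.7)-a)%(2*np.pi); f=np.array(o['contact_force'])
    print('t',round(o['t'],2),'w',round(w,3),'R',np.linalg.norm(v).round(4),'z',round(o['eef_pos'][2],4),'Frad',(f[:2]@u).round(1),'Ftan(cw)',(f[:2]@t).round(1),'Fz',f[2].round(1),'tilt',np.degrees(np.arccos(-rot(o).as_matrix()[2,2])).round(2)); return o,w
E
python3 -c "
from h import *
st()"
```

```text
t 9.72 w 1.851 R 0.0661 z 0.1824 Frad 3.3 Ftan(cw) -9.4 Fz 2.0 tilt 0.52
```

```bash
python3 - <<'E'
from h import *
w=bot.read_camera('wrist'); save(w,'w4.png')
E
```

```text
(no output)
```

View pics/w4.png

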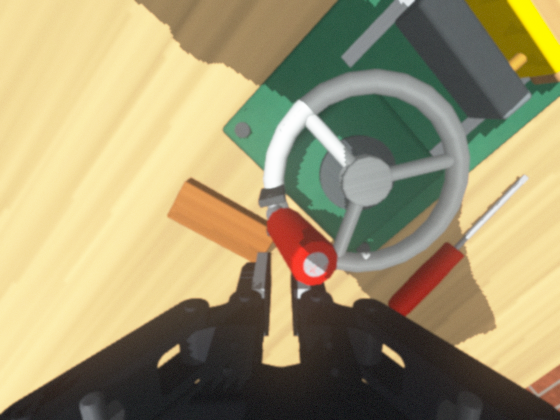

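The handle has slipped out ahead of the pads and folded part-way back. The pin is at about (272,200) and the tip at (317,263). I'll locate it, stand it up again, and then turn the tool along with the wheel.

```bash
python3 - <<'E'
from h import *
o=obs();p=bot.read_camera('wrist')
print('hub',atz(p,(367,180),.125,o))
pin=atz(p,(272,202),.147,o); print('pin',pin,np.linalg.norm(pin[:2]-C))
from scipy.optimize import least_squares
def pts(w,a,Ls):
    th=-np.radians(3.7)-w; u=np.array([np.cos(th),np.sin(th),0]); P=np.array([*(C+.062*u[:2]),.147])
    return [P+L*(-u*np.cos(a)+np.array([0,0,1])*np.sin(a)) for L in Ls]
def f(x):
    q=pts(x[0],x[1],[0,.0755]); return np.r_[proj(p,q[0],o)-[272,203],proj(p,q[1],o)-[317,264]]
r=least_squares(f,[1.6,1.2]); print(r.x,f(r.x)); print('grip',pts(*r.x,[.047]))
for n in('grip','crank_axis'): print(n,[(q['xy'],q['score']) for q in bot.tip_of(n,p)[:1]])
print('grip px',proj(p,pts(*r.x,[.047])[0],o), 'tooly',np.degrees(np.arctan2(*rot(o).as_matrix()[[1,0],1])),'tcp px',proj(p,o['eef_pos'],o))
E
```

```text
hub [ 0.55866922 -0.018165    0.125     ]
pin [ 0.51747091 -0.06537897  0.147     ] 0.06288109699843374
[2.21580439 1.3451696 ] [ 2.17165116  4.28097014 -0.99117956 -4.03501744]
grip [array([ 0.52745635, -0.0590584 ,  0.19280874])]
grip [([298.1, 238.3], 0.64)]
crank_axis [([379.0, 192.1], 0.76)]
grip px [295.2861956  233.86974134] tooly 41.01781397314931 tcp px [279.51188111 269.34554072]
```

Request:
jog_arm:
  motion:
    - [0,0,0,-3,0,0,10]
    - [0,0,0,-6,0,-20,10]
    - [0,0,0,-6,0,-50,10]
    - [0,0,0,-6,0,-70,30]
    - [0,0,0,-6,0,-70,60]

```text
t: 10.55
eef_pos: [0.5396, -0.0838, 0.2513]
tool_rot: [0.0, 0.413, 0.911, 0.001]
contact_force: [0.1, 0.8, -0.1]
gripper_width: 0.535
grasp_force: 0.0
```

```bash
python3 - <<'E'
from h import *
o=obs();print(o['q'],o['t']);move([.5275,-.059,.250],139.3);p=bot.read_camera('wrist');save(p,'w5.png')
E
```

```text
[-0.44981957  0.2699036   0.59667903  1.87452997 -0.17467269  1.04751157
  0.93595025] 10.55
shift [26.7  7.2  1.3] turnz 1.429 from [ 0.5396 -0.0838  0.2513]
```

View pics/w5.png

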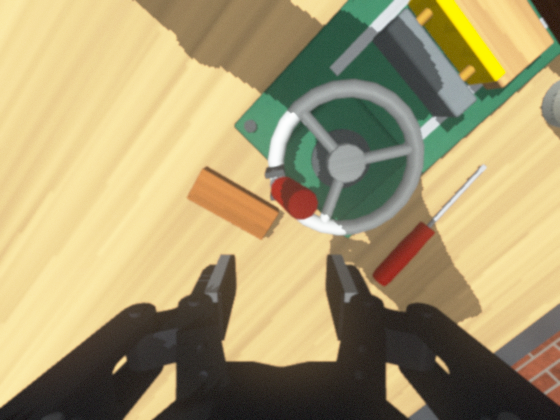

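The handle still leans inward, with its pin at about (276,180) and its tip at (303,205). I'll turn the tool and go above it.

Request:
jog_arm:
  motion:
    - [0,0,-0.17,0,0,-10,60]
    - [0,0,-0.34,0,0,-10,60]
    - [0,0,-0.51,0,0,-10,60]
    - [0,0,-0.68,5,1,-10,60]
    - [0,0,-0.85,10,2,-10,60]
    - [0,0,-1.02,15,4,-10,60]
    - [0,0,-1.19,20,5,-10,60]
    - [0,0,-1.36,27,7,-10,60]
    - [0,0,-1.53,27,7,-10,60]
    - [0,0,-1.71,27,7,-10,60]

```text
t: 11.85
eef_pos: [0.5257, -0.0584, 0.2587]
tool_rot: [-0.002, -0.419, 0.908, 0.001]
contact_force: [0.8, 0.0, -0.1]
gripper_width: 0.703
grasp_force: 0.0
```

```bash
python3 - <<'E'
from h import *
o=obs();p=bot.read_camera('wrist');save(p,'w6.png');print(o['eef_pos'],o['q'][6],'tooly',np.degrees(np.arctan2(*rot(o).as_matrix()[[1,0],1])))
def pts(w,a,Ls):
    th=-np.radians(3.7)-w; u=np.array([np.cos(th),np.sin(th),0]); P=np.array([*(C+.062*u[:2]),.147])
    return [P+L*(-u*np.cos(a)+np.array([0,0,1])*np.sin(a)) for L in Ls]
print([proj(p,x,o).round(1) for x in pts(2.216,1.345,[0,.047,.0755])], bot.tip_of('grip',p)[:1])
E
```

```text
[ 0.52574808 -0.058435    0.25866103] 2.502684445984099 tooly 139.51078793320156
[array([277.8, 194.5]), array([277.5, 224.7]), array([277.3, 249.1])] [{'xy': [271.8, 224.7], 'score': 0.86}]
```

View pics/w6.png

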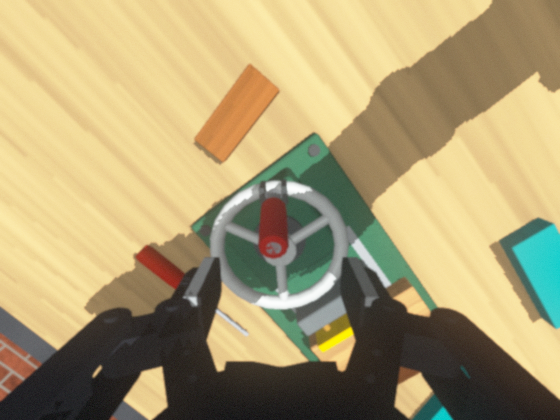

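The handle is lined up between the fingers, from (273,190) to (273,247). I'll descend, close, and push outward to the stop.

Request:
jog_arm:
  motion:
    - [0,0,0,0,-2,30,60]
    - [0,0,0,0,-2,55,60]
    - [0,0,0,0,-2,72,60]
    - [0,0,0,0,-2,82,60]
    - [0,0,0,0,-2,82,15]
    - [0,0,0,0,-2,82,15]
    - [0,0,0,0,-2,82,15]
    - [0,0,0,0,-2,82,15]
    - [0,0,0,0,-2,82,15]
  grip_force: 30

```text
t: 13.08
eef_pos: [0.5299, -0.0605, 0.1793]
tool_rot: [0.001, -0.416, 0.909, -0.001]
contact_force: [4.2, -2.4, 2.0]
gripper_width: 0.226
grasp_force: 30.5
```

```bash
python3 -c "
from h import *
st()"
```

```text
t 13.07 w 2.161 R 0.0511 z 0.1793 Frad -0.6 Ftan(cw) -4.8 Fz 2.0 tilt 0.19
```

Request:
jog_arm:
  motion:
    - [0,0,0,3,0,-0.3,15]
    - [0,0,0,6,0,-0.6,15]
    - [0,0,0,9,0,-1,15]
    - [0,0,0,11,0,-1,15]
    - [0,0,0,12.5,0,-1,15]
    - [0,0,0,13.5,0,-1,15]
    - [0,0,0,13.5,0,-1,15]

```text
t: 13.95
eef_pos: [0.5236, -0.0684, 0.1807]
tool_rot: [0.004, -0.417, 0.909, -0.001]
contact_force: [11.1, 2.0, -1.5]
gripper_width: 0.223
grasp_force: 29.4
```

```bash
cat >> h.py <<'E'
def crank(dphis,Rr=63,a0=None):
    "rows for clockwise steps from the measured pose; tool x is outward"
    o,w=st(); M=rot(o).as_matrix(); v=np.array(o['eef_pos'][:2])-C; a=np.arctan2(v[1],v[0])
    for d in dphis:
        q=C+Rr/1000*np.array([np.cos(a-d),np.sin(a-d)]); s=M.T@np.r_[q-o['eef_pos'][:2],0]*1000; print([0,0,round(d,2),round(s[0],1),round(s[1],1),0,15],end=', ')
    print('\ntool x ang',np.degrees(np.arctan2(M[1,0],M[0,0])).round(1),'pin ang',np.degrees(a).round(1))
E
python3 -c "
from h import *
crank([.06,.14,.22,.3,.38,.46,.54,.62,.7,.7])"
```

```text
t 13.95 w 2.165 R 0.0611 z 0.1807 Frad -8.4 Ftan(cw) -7.6 Fz -1.5 tilt 0.48
[0, 0, 0.06, np.float64(1.9), np.float64(3.7), 0, 15], [0, 0, 0.14, np.float64(1.7), np.float64(8.7), 0, 15], [0, 0, 0.22, np.float64(1.1), np.float64(13.7), 0, 15], [0, 0, 0.3, np.float64(0.0), np.float64(18.6), 0, 15], [0, 0, 0.38, np.float64(-1.4), np.float64(23.5), 0, 15], [0, 0, 0.46, np.float64(-3.2), np.float64(28.2), 0, 15], [0, 0, 0.54, np.float64(-5.4), np.float64(32.7), 0, 15], [0, 0, 0.62, np.float64(-7.9), np.float64(37.1), 0, 15], [0, 0, 0.7, np.float64(-10.8), np.float64(41.2), 0, 15], [0, 0, 0.7, np.float64(-10.8), np.float64(41.2), 0, 15], 
tool x ang -130.7 pin ang -127.7
```

Request:
jog_arm:
  motion:
    - [0,0,0.04,1.2,3.7,0,15]
    - [0,0,0.1,0.9,8.7,0,15]
    - [0,0,0.18,0.3,13.6,0,15]
    - [0,0,0.26,-0.6,18.5,0,15]
    - [0,0,0.34,-1.8,23.3,0,15]
    - [0,0,0.42,-3.4,28,0,15]
    - [0,0,0.5,-5.4,32.5,0,15]
    - [0,0,0.58,-7.8,36.8,0,15]
    - [0,0,0.66,-10.6,41,0,15]
    - [0,0,0.66,-10.6,41,0,15]
  grip_force: 50

```text
t: 15.2
eef_pos: [0.4998, -0.0354, 0.1809]
tool_rot: [0.005, -0.099, 0.995, -0.001]
contact_force: [11.7, -3.0, -2.0]
gripper_width: 0.222
grasp_force: 49.3
```

```bash
python3 -c "
from h import *
crank([.05,.1,.16,.22,.28,.34,.4,.46,.46],62)
p=bot.read_camera('top');a=p['pixels'][150:260,185:405,::-1];w=bot.read_camera('wrist')['pixels'][:,:,::-1]
a=cv2.resize(a,(600,300),interpolation=cv2.INTER_CUBIC);b=np.zeros((300,600,3),np.uint8);b[:,:400]=cv2.resize(w,(400,300));cv2.imwrite('pics/c7.png',np.vstack([a,b]))"
```

```text
t 15.2 w 2.83 R 0.0631 z 0.1809 Frad -10.6 Ftan(cw) -5.8 Fz -2.0 tilt 0.53
[0, 0, 0.05, np.float64(-1.0), np.float64(3.2), 0, 15], [0, 0, 0.1, np.float64(-1.1), np.float64(6.3), 0, 15], [0, 0, 0.16, np.float64(-1.4), np.float64(10.0), 0, 15], [0, 0, 0.22, np.float64(-1.9), np.float64(13.6), 0, 15], [0, 0, 0.28, np.float64(-2.7), np.float64(17.3), 0, 15], [0, 0, 0.34, np.float64(-3.6), np.float64(20.9), 0, 15], [0, 0, 0.4, np.float64(-4.8), np.float64(24.4), 0, 15], [0, 0, 0.46, np.float64(-6.2), np.float64(27.9), 0, 15], [0, 0, 0.46, np.float64(-6.2), np.float64(27.9), 0, 15], 
tool x ang -168.7 pin ang -165.8
```

View pics/c7.png

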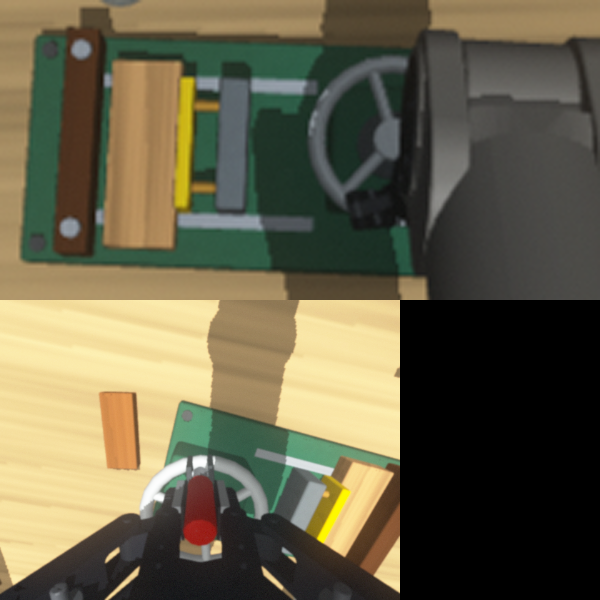

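The pad has just met the board, with the spring gap still open at about 21 mm and a small gap left to the fence. I'll continue in smaller steps.

Request:
jog_arm:
  motion:
    - [0,0,0.04,-0.8,3.2,0,15]
    - [0,0,0.09,-1,6.3,0,15]
    - [0,0,0.14,-1.3,10,0,15]
    - [0,0,0.2,-1.8,13.6,0,15]
    - [0,0,0.26,-2.6,17.3,0,15]
    - [0,0,0.32,-3.6,20.9,0,15]
    - [0,0,0.36,-4.3,23,0,15]
    - [0,0,0.36,-4.3,23,0,15]

```text
t: 16.3
eef_pos: [0.4982, -0.014, 0.1808]
tool_rot: [0.003, 0.082, 0.997, -0.001]
contact_force: [7.8, -7.5, 2.7]
gripper_width: 0.22
grasp_force: 49.8
```

```bash
cat >> h.py <<'E'
def gaps():
    p=bot.read_camera('top'); im=p['pixels']; U=8
    big=cv2.resize(im,None,fx=U,fy=U,interpolation=cv2.INTER_CUBIC); h=cv2.cvtColor(big,cv2.COLOR_RGB2HSV)
    for row in (186,196,203,210,218):
        seg=h[row*U,195*U:305*U].astype(int); x=np.arange(195*U,305*U)/U
        def s(m): 
            i=np.nonzero(m)[0]; return (x[i.min()].round(1),x[i.max()].round(1),len(i)/U) if len(i) else None
        H,S,V=seg.T
        print(row,'yel',s((H>22)&(H<35)&(S>180)&(V>90)),'grey',s((S<70)&(V>40)&(V<110)&(x>255)),'board',s((H>8)&(H<22)&(V>120)&(S<170)),'fence',s((H<15)&(V<90)&(V>25)&(S>100)&(x<240)))
    return p
E
python3 -c "
from h import *
crank([.05,.1,.16,.22,.28,.34,.4],62);p=gaps();a=p['pixels'][150:260,185:405,::-1]
cv2.imwrite('pics/c8.png',cv2.resize(a,(792,396),interpolation=cv2.INTER_CUBIC))"
```

```text
t 16.3 w 3.173 R 0.0631 z 0.1808 Frad -8.5 Ftan(cw) -6.7 Fz 2.7 tilt 0.4
[0, 0, 0.05, np.float64(-0.9), np.float64(3.2), 0, 15], [0, 0, 0.1, np.float64(-0.9), np.float64(6.3), 0, 15], [0, 0, 0.16, np.float64(-1.2), np.float64(10.0), 0, 15], [0, 0, 0.22, np.float64(-1.6), np.float64(13.7), 0, 15], [0, 0, 0.28, np.float64(-2.3), np.float64(17.3), 0, 15], [0, 0, 0.34, np.float64(-3.2), np.float64(20.9), 0, 15], [0, 0, 0.4, np.float64(-4.3), np.float64(24.5), 0, 15], 
tool x ang 170.6 pin ang 174.5
186 yel (np.float64(248.6), np.float64(254.0), 5.5) grey (np.float64(262.5), np.float64(304.9), 15.625) board (np.float64(195.0), np.float64(248.2), 26.0) fence (np.float64(209.0), np.float64(220.5), 11.625)
196 yel (np.float64(248.1), np.float64(253.8), 5.75) grey (np.float64(262.8), np.float64(304.9), 19.0) board (np.float64(195.0), np.float64(247.8), 24.75) fence (np.float64(208.0), np.float64(221.4), 12.75)
203 yel (np.float64(247.6), np.float64(253.2), 5.75) grey (np.float64(262.4), np.float64(304.9), 18.625) board (np.float64(222.5), np.float64(247.4), 25.0) fence (np.float64(207.6), np.float64(220.2), 12.125)
210 yel (np.float64(247.4), np.float64(252.9), 5.625) grey (np.float64(262.1), np.float64(302.1), 15.125) board (np.float64(222.2), np.float64(247.0), 24.875) fence (np.float64(207.2), np.float64(220.4), 11.75)
218 yel (np.float64(247.0), np.float64(252.4), 5.5) grey (np.float64(262.1), np.float64(304.4), 13.125) board (np.float64(222.0), np.float64(261.1), 25.125) fence (np.float64(206.8), np.float64(219.2), 12.125)
```

View pics/c8.png

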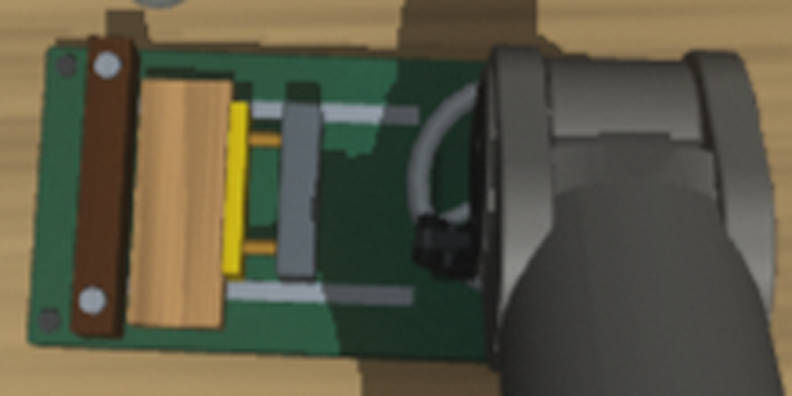

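The board is now about 2 px from the fence and the spring gap is still open at 9.2 px, which I take as 22 mm. The goal is about 4.7 px.

Request:
jog_arm:
  motion:
    - [0,0,0.04,-0.6,3.2,0,15]
    - [0,0,0.08,-0.6,6.3,0,15]
    - [0,0,0.13,-0.8,10,0,15]
    - [0,0,0.19,-1.2,13.7,0,15]
    - [0,0,0.23,-1.6,16,0,15]
    - [0,0,0.23,-1.6,16,0,15]

```text
t: 17.1
eef_pos: [0.5015, 0.0009, 0.1807]
tool_rot: [0.003, 0.196, 0.981, -0.001]
contact_force: [3.8, -10.2, 6.0]
gripper_width: 0.221
grasp_force: 50.0
```

```bash
python3 -c "
from h import *
crank([.05,.1,.16,.22,.28,.34,.4],62);p=gaps()"
```

```text
t 17.1 w 3.415 R 0.063 z 0.1807 Frad -7.0 Ftan(cw) -8.4 Fz 6.0 tilt 0.31
[0, 0, 0.05, np.float64(-0.9), np.float64(3.2), 0, 15], [0, 0, 0.1, np.float64(-1.0), np.float64(6.3), 0, 15], [0, 0, 0.16, np.float64(-1.3), np.float64(10.0), 0, 15], [0, 0, 0.22, np.float64(-1.8), np.float64(13.7), 0, 15], [0, 0, 0.28, np.float64(-2.5), np.float64(17.3), 0, 15], [0, 0, 0.34, np.float64(-3.4), np.float64(20.9), 0, 15], [0, 0, 0.4, np.float64(-4.6), np.float64(24.4), 0, 15], 
tool x ang 157.4 pin ang 160.6
186 yel (np.float64(247.0), np.float64(252.5), 5.625) grey (np.float64(260.8), np.float64(304.8), 15.5) board (np.float64(195.0), np.float64(246.6), 25.5) fence (np.float64(208.9), np.float64(221.1), 12.0)
196 yel (np.float64(246.4), np.float64(251.9), 5.625) grey (np.float64(261.0), np.float64(304.5), 18.875) board (np.float64(195.0), np.float64(245.9), 24.75) fence (np.float64(207.9), np.float64(219.8), 12.0)
203 yel (np.float64(246.1), np.float64(251.8), 5.75) grey (np.float64(260.9), np.float64(304.2), 14.5) board (np.float64(221.2), np.float64(245.8), 24.625) fence (np.float64(207.8), np.float64(219.5), 11.875)
210 yel (np.float64(245.8), np.float64(251.2), 5.625) grey (np.float64(260.5), np.float64(272.4), 11.625) board (np.float64(220.5), np.float64(245.4), 25.0) fence (np.float64(207.1), np.float64(218.8), 11.75)
218 yel (np.float64(245.2), np.float64(251.0), 5.875) grey (np.float64(260.4), np.float64(272.4), 12.125) board (np.float64(220.4), np.float64(251.8), 25.0) fence (np.float64(206.6), np.float64(219.1), 12.625)
```

Request:
jog_arm:
  motion:
    - [0,0,0.04,-0.6,3.2,0,15]
    - [0,0,0.08,-0.7,6.3,0,15]
    - [0,0,0.13,-1,10,0,15]
    - [0,0,0.19,-1.4,13.7,0,15]
    - [0,0,0.25,-2.1,17.3,0,15]
    - [0,0,0.25,-2.1,17.3,0,15]

```text
t: 17.9
eef_pos: [0.5091, 0.0155, 0.1807]
tool_rot: [0.002, 0.317, 0.948, -0.001]
contact_force: [0.8, -10.0, 10.0]
gripper_width: 0.221
grasp_force: 50.6
```

```bash
python3 -c "
from h import *
crank([.05,.1,.16,.22,.28,.34,.4],62);p=gaps()"
```

```text
t 17.9 w 3.677 R 0.0628 z 0.1807 Frad -6.3 Ftan(cw) -7.8 Fz 10.0 tilt 0.23
[0, 0, 0.05, np.float64(-0.8), np.float64(3.1), 0, 15], [0, 0, 0.1, np.float64(-0.9), np.float64(6.2), 0, 15], [0, 0, 0.16, np.float64(-1.2), np.float64(9.9), 0, 15], [0, 0, 0.22, np.float64(-1.7), np.float64(13.6), 0, 15], [0, 0, 0.28, np.float64(-2.5), np.float64(17.3), 0, 15], [0, 0, 0.34, np.float64(-3.4), np.float64(20.9), 0, 15], [0, 0, 0.4, np.float64(-4.6), np.float64(24.4), 0, 15], 
tool x ang 143.0 pin ang 145.6
186 yel (np.float64(246.4), np.float64(251.9), 5.625) grey (np.float64(259.4), np.float64(304.9), 21.375) board (np.float64(195.0), np.float64(245.9), 25.5) fence (np.float64(208.9), np.float64(220.5), 11.75)
196 yel (np.float64(246.0), np.float64(251.5), 5.625) grey (np.float64(259.2), np.float64(304.9), 22.25) board (np.float64(195.0), np.float64(245.6), 24.5) fence (np.float64(208.0), np.float64(220.1), 12.25)
203 yel (np.float64(245.8), np.float64(251.0), 5.375) grey (np.float64(259.0), np.float64(300.4), 17.0) board (np.float64(220.4), np.float64(245.4), 25.125) fence (np.float64(207.8), np.float64(219.4), 11.625)
210 yel (np.float64(245.2), np.float64(250.9), 5.75) grey (np.float64(258.8), np.float64(299.4), 15.375) board (np.float64(220.4), np.float64(244.9), 24.625) fence (np.float64(207.2), np.float64(218.2), 11.125)
218 yel (np.float64(244.9), np.float64(250.2), 5.5) grey (np.float64(258.6), np.float64(304.9), 15.375) board (np.float64(219.9), np.float64(258.0), 25.375) fence (np.float64(206.6), np.float64(218.1), 11.625)
```

Request:
jog_arm:
  motion:
    - [0,0,0.04,-0.6,3.1,-0.5,15]
    - [0,0,0.08,-0.7,6.2,-1,15]
    - [0,0,0.13,-1,9.9,-1,15]
    - [0,0,0.19,-1.4,13.6,-1,15]
    - [0,0,0.25,-2.1,17.3,-1,15]
    - [0,0,0.32,-3,20.9,-1,15]
    - [0,0,0.38,-4,24,-1,15]
    - [0,0,0.38,-4,24,-1,15]

```text
t: 18.95
eef_pos: [0.5242, 0.0309, 0.1807]
tool_rot: [-0.0, 0.491, 0.871, -0.003]
contact_force: [-3.1, -12.9, 10.0]
gripper_width: 0.217
grasp_force: 50.6
```

```bash
python3 -c "
from h import *
crank([.03,.06,.1],62);p=gaps()"
```

```text
t 18.95 w 4.021 R 0.0628 z 0.1807 Frad -8.6 Ftan(cw) -10.1 Fz 10.0 tilt 0.31
[0, 0, 0.03, np.float64(-0.6), np.float64(1.9), 0, 15], [0, 0, 0.06, np.float64(-0.6), np.float64(3.8), 0, 15], [0, 0, 0.1, np.float64(-0.6), np.float64(6.3), 0, 15], 
tool x ang 121.2 pin ang 125.9
186 yel (np.float64(246.4), np.float64(251.9), 5.625) grey (np.float64(256.9), np.float64(304.9), 36.0) board (np.float64(195.0), np.float64(245.9), 25.5) fence (np.float64(209.1), np.float64(220.5), 11.5)
196 yel (np.float64(246.0), np.float64(251.1), 5.25) grey (np.float64(256.4), np.float64(304.9), 26.125) board (np.float64(195.0), np.float64(290.2), 25.5) fence (np.float64(208.0), np.float64(219.5), 11.5)
203 yel (np.float64(245.6), np.float64(250.1), 4.625) grey (np.float64(255.9), np.float64(304.9), 30.375) board (np.float64(220.4), np.float64(287.9), 25.875) fence (np.float64(207.8), np.float64(219.5), 11.875)
210 yel (np.float64(245.2), np.float64(250.0), 4.875) grey (np.float64(255.8), np.float64(304.9), 34.75) board (np.float64(220.4), np.float64(244.9), 24.625) fence (np.float64(207.1), np.float64(218.9), 11.75)
218 yel (np.float64(244.9), np.float64(249.6), 4.875) grey (np.float64(256.5), np.float64(304.9), 33.25) board (np.float64(220.0), np.float64(244.5), 24.625) fence (np.float64(206.6), np.float64(218.5), 12.0)
```

Request:
jog_arm:
  motion:
    - [0,0,0.03,-0.2,2.5,0,15]
    - [0,0,0.06,-0.2,5,0,15]
    - [0,0,0.1,-0.3,7.5,0,15]
    - [0,0,0.1,-0.3,8,0,15]
    - [0,0,0.1,-0.3,8,0,15]

```text
t: 19.62
eef_pos: [0.5301, 0.0345, 0.1806]
tool_rot: [-0.001, 0.534, 0.846, -0.003]
contact_force: [-7.1, -13.4, 13.3]
gripper_width: 0.218
grasp_force: 50.9
```

```bash
python3 -c "
from h import *
crank([.03,.06,.1],62);p=gaps()"
```

```text
t 19.62 w 4.132 R 0.0627 z 0.1806 Frad -8.2 Ftan(cw) -12.8 Fz 13.3 tilt 0.39
[0, 0, 0.03, np.float64(-0.6), np.float64(1.9), 0, 15], [0, 0, 0.06, np.float64(-0.5), np.float64(3.8), 0, 15], [0, 0, 0.1, np.float64(-0.5), np.float64(6.2), 0, 15], 
tool x ang 115.5 pin ang 119.5
186 yel (np.float64(246.4), np.float64(251.9), 5.625) grey (np.float64(256.4), np.float64(304.9), 27.875) board (np.float64(195.0), np.float64(245.9), 25.5) fence (np.float64(209.0), np.float64(220.5), 11.625)
196 yel (np.float64(246.2), np.float64(250.5), 4.125) grey (np.float64(255.6), np.float64(304.9), 32.875) board (np.float64(195.0), np.float64(245.2), 24.125) fence (np.float64(207.9), np.float64(219.4), 11.625)
203 yel (np.float64(246.1), np.float64(250.1), 4.125) grey (np.float64(255.5), np.float64(304.9), 37.25) board (np.float64(220.4), np.float64(244.4), 24.125) fence (np.float64(207.6), np.float64(219.6), 12.125)
210 yel (np.float64(245.6), np.float64(250.0), 4.5) grey (np.float64(255.1), np.float64(304.9), 38.75) board (np.float64(220.4), np.float64(244.9), 24.625) fence (np.float64(207.1), np.float64(218.9), 11.875)
218 yel (np.float64(245.0), np.float64(249.5), 4.625) grey (np.float64(255.6), np.float64(304.9), 35.125) board (np.float64(220.0), np.float64(244.6), 24.75) fence (np.float64(206.8), np.float64(218.5), 11.875)
```

The squeeze is about right: tangential force is near 13 N and the spring gap is 4.5 px, about half. I'll relax the command, open the fingers and lift away.

Request:
jog_arm:
  motion:
    - [0,0,0,0,-2,-1,15]
    - [0,0,0,0,-3.5,-2,15]
    - [0,0,0,0,-3.5,-2,30]
    - [0,0,0,0,-3.5,-2,50]
    - [0,0,0,0,-3.5,-2,60]
    - [0,0,0,0,-3.5,-2,60]

```text
t: 20.42
eef_pos: [0.5293, 0.0384, 0.1823]
tool_rot: [-0.0, 0.532, 0.847, 0.0]
contact_force: [1.1, 0.8, -0.1]
gripper_width: 0.698
grasp_force: 0.0
```

```bash
python3 -c "
from h import *
st();print(obs()['gripper_width'])"
```

```text
t 20.43 w 4.15 R 0.0665 z 0.1823 Frad 0.1 Ftan(cw) 1.4 Fz -0.1 tilt 0.02
0.6980783350700243
```

Free of contact. I'll lift and back off to look, so the top camera can see the clamp.

Request:
jog_arm:
  motion:
    - [0,0,0,0,0,-20,60]
    - [0,0,0,0,0,-50,60]
    - [0,0,0,0,0,-90,60]
    - [0,0,0,0,0,-120,60]
    - [0,0,0,0,-50,-130,60]
    - [0,0,0,0,-100,-130,60]
    - [0,0,0,0,-150,-130,60]
    - [0,0,0,0,-200,-130,60]
    - [0,0,0,0,-200,-130,60]

```text
t: 21.55
eef_pos: [0.3468, -0.05, 0.3121]
tool_rot: [-0.001, 0.533, 0.846, 0.002]
contact_force: [0.7, 0.4, 0.3]
gripper_width: 0.704
grasp_force: 0.0
```

```bash
python3 -c "
from h import *
st();p=gaps();q=bot.read_camera('scene')
a=cv2.resize(p['pixels'][150:260,185:405,::-1],(600,300),interpolation=cv2.INTER_CUBIC);b=cv2.resize(q['pixels'][150:300,150:450,::-1],(600,300),interpolation=cv2.INTER_CUBIC)
cv2.imwrite('pics/c9.png',np.vstack([a,b]))"
```

```text
t 21.55 w 2.938 R 0.2163 z 0.3121 Frad -0.8 Ftan(cw) 0.3 Fz 0.3 tilt 0.24
186 yel (np.float64(246.5), np.float64(251.9), 5.5) grey (np.float64(256.5), np.float64(302.4), 13.5) board (np.float64(195.0), np.float64(245.9), 25.5) fence (np.float64(208.8), np.float64(220.2), 11.625)
196 yel (np.float64(246.0), np.float64(251.5), 5.625) grey (np.float64(256.2), np.float64(304.9), 17.0) board (np.float64(195.0), np.float64(245.6), 24.5) fence (np.float64(208.0), np.float64(220.2), 12.375)
203 yel (np.float64(245.6), np.float64(251.0), 5.5) grey (np.float64(256.1), np.float64(304.8), 16.125) board (np.float64(220.4), np.float64(245.2), 25.0) fence (np.float64(207.6), np.float64(219.4), 11.875)
210 yel (np.float64(245.2), np.float64(250.8), 5.625) grey (np.float64(255.8), np.float64(302.6), 15.375) board (np.float64(220.4), np.float64(244.9), 24.625) fence (np.float64(207.1), np.float64(219.0), 12.0)
218 yel (np.float64(244.9), np.float64(250.4), 5.625) grey (np.float64(255.6), np.float64(304.9), 13.875) board (np.float64(220.0), np.float64(255.0), 25.125) fence (np.float64(206.6), np.float64(218.6), 12.125)
```

View pics/c9.png

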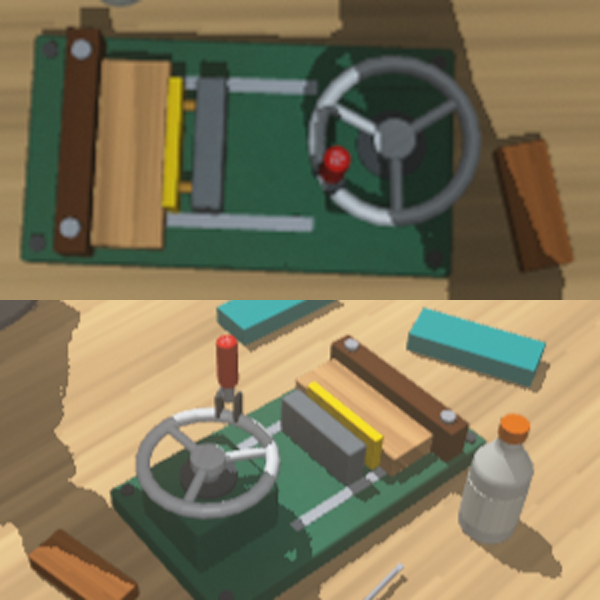

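The board sits square against the fence and the spring gap is 5.0 px of 9.2, about half. The handle stands with its tip at (337,158) in the upper crop. I'll check that it is upright numerically.

```bash
python3 - <<'E'
from h import *
from scipy.optimize import least_squares
P=[bot.read_camera('top'),bot.read_camera('scene')]
def red(p,x0,x1,y0,y1):
    h=cv2.cvtColor(p['pixels'],cv2.COLOR_RGB2HSV);m=cv2.inRange(h,(0,150,50),(8,255,255))|cv2.inRange(h,(172,150,50),(180,255,255))
    ys,xs=np.nonzero(m); k=(xs>x0)&(xs<x1)&(ys>y0)&(ys<y1); return np.array([xs[k].mean(),ys[k].mean()])
z=[red(P[0],295,320,195,225),red(P[1],250,275,160,205)]
def pt(w,a,L=.05):
    th=-np.radians(3.7)-w; u=np.array([np.cos(th),np.sin(th),0])
    return np.array([*(C+.062*u[:2]),.147])+L*(-u*np.cos(a)+np.array([0,0,1])*np.sin(a))
r=least_squares(lambda x:np.r_[proj(P[0],pt(*x))-z[0],proj(P[1],pt(*x))-z[1]],[4.1,1.5]);print(z,r.x,r.fun)
for n,q in zip('ts',P): print(n,bot.tip_of('grip',q)[:1],proj(q,pt(4.13,1.57,.047)))
E
```

```text
[array([307.34883721, 210.15116279]), array([263.24806202, 178.50387597])] [4.11265066 1.53538929] [0.06980532 0.20025158 0.17184083 0.14812512]
t [{'xy': [309.6, 208.5], 'score': 0.63}] [306.33231029 210.58620278]
s [{'xy': [262.6, 180.4], 'score': 0.78}] [264.27428622 179.38416398]
```

The fold angle is about 1.54 rad, within the measuring error of straight up. I'll hand in.

```bash
python3 -c "
from station import bot
print(bot.hand_in())"
```

```text
the job is handed in; nothing more can be done
None
```

I clamped the board squarely against the fence at about 19 N with the spring gap about half closed, left the handle standing, left the other things untouched, and handed in; early in the turn the handle slipped from the grip and leaned in, so I re-stood it and finished.

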